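# Re-pin the swing arm of a work rest

### The arm

A 6-joint arm with a two-finger parallel gripper is mounted at the origin on the work surface. World frame = base frame: x ahead of the robot, y to its left, z up, the work surface at z = 0. Lengths are in m, angles in rad, forces in N, time in s.
With the tool pointing down it reaches from about 0.375 to 0.75 m from the base axis. Payload 9 kg.
Tool frame: the origin (TCP) lies on the centre line of the jaws, within the pads' length; the fingertips stand 11 mm ahead of it and the grasp point (between the pads) lies 8 mm behind it; z points along the fingers, y is the line along which they close (so a half turn about z gives the same grasp; the last joint's range is limited). The gripper opens to 85 mm and grips with 20 to 120 N. Pads are 22 mm wide; open, the fingers measure 114 mm over their backs; the gripper's body (76 mm by 85 mm) begins 54 mm behind the grasp point. The pads swing forward as they close: fully open they stand 13 mm farther back than shut.
Start: joints at [0.94, 0.104, 0.097, 1.564, 0, 1.353], TCP at [0.241, 0.55, 0.242] pointing down, gripper open.
Joint ranges: [-2.99, 2.99], [-0.84, 1.86], [-1.1, 1.16], [-1.84, 2.11], [-1.51, 1.56], [-3.14, 3.14]. Speed limits (rad/s): [2.22, 2.22, 2.57, 3.14, 3.14, 3.14].

### API

Orientations are given as [roll, pitch, yaw] about the fixed x, y, z axes, in that order (R = Rz(yaw) Ry(pitch) Rx(roll)).
In Python, from bench import env gives the robot as it stands.
- The arm moves only by the tool jog_arm, never from a script. Its argument "increments" is a list of rows, each a list of 2 entries, a list of its own where there are three numbers: the shift along the tool's x, y, z in units of 0.25 m (1.0 is 0.25 m), then the turn, a rotation vector about the tool's x, y, z in units of pi rad (1.0 is pi rad). In form: [[[dx, dy, dz], [rx, ry, rz]], ...]. A call has 1 to 20 rows; each row is the pose to reach, as a shift and turn from the pose commanded when the call began, along the tool's axes at that moment, turning the shorter way round; what a row does not reach only later rows make up. A row lasts 1/10 s, in which the tool goes at most 50 mm and 8.59 degrees, less where a joint would pass 70% of its speed; a pose out of reach is approached as far as the arm can. A call with a number of a shift or a turn outside -1 to 1 is refused whole. A call with a gripper value outside its range is refused whole. "grip" is the closure, from -1 (fully open) to 1 (shut), set as the call begins (left out, the last holds). The fingers move at their own pace and stop on an object; "newtons" is the grip in N (left out, the last holds). Time passes only in rows, so rows that repeat a pose let the fingers close. It gives the time, the measured TCP pose, the force, the opening and the grip force at its end, in the units of the state.
- env.get_obs(): the state, without advancing time (a new reading comes with each control period).
- env.camera(name): name is "side" or "top"; returns a dict with "pixels" (480x640x3 uint8, blue, green, red), "range_z" (480x640 float32, m along the optical axis (not along the pixel's ray), 0 where there is no reading), "fx", "fy", "cx", "cy" (pixels), "k1" (the pictures are not rectified: a ray, as slopes to the right and down, at radius r is drawn at 1 + k1 r^2 times it, then the intrinsics apply), "extrinsics" (4x4, takes a point from world to camera coordinates). Camera axes: x right, y up, looking along -z (the intrinsics and any distortion apply to the point x, -y, -z); pixel columns grow to the right and rows downward; lengths in m; the calibration is good to about 2 mm. A picture is of the moment at which its call begins.
- env.hand_in(): hands the job in; it is judged then, once.
Trained networks look in a picture, given as the dict that the camera call returned (one of the last four; its "shot" number tells which), for a name from the list of things; names that differ only in an ending like _2 or _b are one class to them, and where a whole thing is asked for, a point or a joint stands for the part that bears it (a point fixed in the world has none). Each returns a list of dicts, best first, with "p" (0 to 1); they miss things now and then, are a little off and sometimes report something else, mostly with a low value. They report only what shows in the picture. A call takes as long as a camera call. They do not tell look-alikes from the thing itself.
- env.spot_in(picture, query): "extent" ([left, top, width, height] in pixels, round what is visible of it).
The state is a dict: "time": time; "joint_pos": joint angles; "qd": joint speeds; "joint_efforts": joint torques, N m; "tool_pos": TCP position; "eef_rot": TCP orientation; "ft_force": force on the tool from outside, world axes, zero at the start; "wrist_torque": the same for the moment, N m; "gripper_width": opening from 0.0 (shut) to 1.0 (fully open); "grasp_force": force on a finger pad.
Only numpy, scipy, OpenCV 4.12 (cv2) and the standard library are available. Lean on these libraries where they do the work, as an engineer would, in place of code of your own. Each camera call takes 0.05 s, during which the arm holds its last target. There are 200 camera calls.

### The job

Pull the T-handled quick-release pin up out of the base plate of the work rest, swing the steel arm round until its hole is over the other, empty hole in the base plate, and push the pin down through both until it clicks fully home with its shoulder on the arm. Let go of it, and leave the other tools on the bench where they are.

Things in the scene. Friction and masses are not known exactly. Their poses are not given: they have to be found in the camera images.
- pin: Quick-release pin, 0.11 to 0.22 kg. Steel shank 18 mm diameter, 53 mm long, tapered to 10 mm over the last 7 mm, detent groove 39 mm down; above it a shoulder disc 28 mm across x 8 mm, a 13 mm stem, a black T-handle bar 66 x 17 x 20 mm (tall). Origin on the axis at the shoulder's underside; z up, x along the bar, whose centre is at z = +40 mm. Starts through arm and parked hole, shoulder on the arm; turns freely.
- pin_tip (a point): lower end of the pin, on its axis, 53 mm below the shoulder
- fixture: Work rest: grey base plate 180 (x) x 270 (y) x 30 mm thick, bolted to the bench, with two vertical through holes 21.5 mm in diameter, a fixed wooden V block (top 90 mm above the bench) near its -y end, and a pivoted steel arm. Spring balls in each hole catch the pin's groove: about 8 to 16 N to pull the pin out or push it in. Origin at the centre of the plate's underside, z up.
- work_hole (a point): the hole that is empty at the start, where the pin must end: centre of its mouth on the top of the plate, 30 mm above the bench, at (-30, 80) mm in the fixture frame
- parked_hole (a point): the hole that the pin is in at the start: centre of its mouth on the top of the plate, 30 mm above the bench, at (53, 43) mm in the fixture frame
- pivot (a point): the arm's vertical pivot axis, 57 mm above the bench, at (-30, -30) mm in the fixture frame; both holes are 110 mm from it; the pivot bolt stands 72 mm tall
- bore (a point): Arm's through hole, 19.5 mm diameter, 25 mm deep: centre of its upper mouth, 57 mm above the bench, 110 mm from the pivot. Arm 25 mm thick (2 mm above the plate), 40 mm wide (50 at the hole), 205 mm long, with a small wooden V rest (top 90 mm above the bench) 78 mm beyond the hole. A pin drawn up 28 to 42 mm is clear of the plate but still in the arm, so it can carry the arm round.
- swing (a joint): angle of the arm about its pivot (rad): 0 = parked, hole over the parked hole; 0.85 = hole over the work hole (anticlockwise seen from above); limits -0.1 and 1.0. It swings with light friction (about 1 N at the hole) and stays where it is left.
- pliers: bystander: long-nose pliers, blue handles, 170 mm, lying on the bench right beside the base plate
- driver: bystander: screwdriver with yellow handle, 190 mm, lying on the bench beside the base plate, robot side
- bearing: bystander: steel bearing ring 52 mm across, 14 mm tall, lying on the base plate
- hammer: bystander: hammer, 260 mm, on the bench, robot's left
- wrench: bystander: open-ended wrench, 180 mm, on the bench, robot's right
- billet: bystander: wood block 150 x 70 x 40 mm with a whetstone on it, on the bench, robot's left
Mind the look-alikes: they are no part of the job. What is meant by the pin is not brown, turquoise or white, and is the smaller of those in its own colour.

How it is judged:
On the way, in this order (a step that is already met when the one before it is completed fails the run):
1. the pin is drawn up clear of the base plate (z of pin_tip in the frame of fixture above 0.03 m), for 0.05 s.
2. the arm is swung to the work hole (value of joint swing between 0.815 and 0.885 rad), for 0.1 s.
At the end, for the whole second after the job is handed in: The arm is at 0.85 +/- 0.035 rad; the pin stands through the arm and the work hole, tip within 4 mm of the hole's axis and no more than 8 mm above the bench (fully home is 4 mm), tilted less than 0.08 rad; pin and arm at rest (all of step 2 and z of pin_tip in the frame of fixture below 0.008 m and horizontal distance between pin_tip and work_hole below 0.004 m and angle between pin's own z axis and vertical below 0.08 rad and linear speed of pin below 0.02 m/s and velocity of joint swing between -0.05 and 0.05 rad/s); the robot touches nothing.
It fails at once if a bystander (pliers, screwdriver, bearing ring, hammer, wrench, wood block) is moved more than 40 mm (distance of any of pliers, driver, bearing, hammer, wrench, billet from where it was at the start of the episode above 0.04 m).
It also fails if it takes over 45 s, if anything falls off the work surface, if the arm or the gripper's body presses on something with over 40 N, if the wrist force passes 120 N, or if a joint passes its speed limit or range.

## Working session

There is one attempt and no reset: what is moved stays moved. The work goes in short steps, Python scripts to look and compute and a tool call to move; the robot and the scene stay as the last step left them, time stands still between calls to the robot, and variables do not carry over. Pictures are saved under pics/ and viewed, at most 10 in all, crops included, and the job is handed in when it is done.

Besides the shell and the picture viewer there is one more tool, called by a JSON object that holds its "api" and its "payload", one argument or row to a line. jog_arm: Moves the arm, as the interface text tells. Its arguments: {"type":"object","properties":{"increments":{"type":"array"},"grip":{"type":"number"},"newtons":{"type":"number"}},"required":["increments"]}

```bash
mkdir -p pics; cat > h.py <<'E'
import numpy as np, cv2
from bench import env
def ray(c,u,v):
    x=(np.asarray(u,float)-c["cx"])/c["fx"]; y=(np.asarray(v,float)-c["cy"])/c["fy"]
    a,b=x.copy(),y.copy()
    for _ in range(20):
        s=1+c["k1"]*(a*a+b*b); a,b=x/s,y/s
    return a,b
def world(c,u,v,d=None):
    "pixel -> world by depth"
    u=np.asarray(u);v=np.asarray(v)
    if d is None: d=c["range_z"][v.astype(int),u.astype(int)]
    a,b=ray(c,u,v)
    P=np.stack([a*d,-b*d,-d*np.ones_like(a)],-1)
    E=np.asarray(c["extrinsics"]); return (P-E[:3,3])@E[:3,:3]
def onplane(c,u,v,z):
    E=np.asarray(c["extrinsics"]); o=-E[:3,:3].T@E[:3,3]
    p=world(c,u,v,1.0); r=p-o; return o+r*((z-o[2])/r[...,2])[...,None]
def proj(c,P):
    E=np.asarray(c["extrinsics"]); p=np.asarray(P)@E[:3,:3].T+E[:3,3]
    a,b=p[...,0]/-p[...,2],-p[...,1]/-p[...,2]; s=1+c["k1"]*(a*a+b*b)
    return np.stack([c["cx"]+c["fx"]*a*s,c["cy"]+c["fy"]*b*s],-1)
E
python3 - <<'E'
from h import *
for n in("top","side"):
    c=env.camera(n); cv2.imwrite(f"pics/{n}0.png",c["pixels"])
    E=np.asarray(c["extrinsics"]);print(n,"cam at",-E[:3,:3].T@E[:3,3],c["fx"],c["k1"])
    for q in("pin","fixture","bore","pliers","bearing","driver"):
        for d in env.spot_in(c,q)[:5]:
            l,t,w,h=d["extent"]; u,v=l+w/2,t+h/2
            print(q,round(d["p"],2),np.round(d["extent"]),np.round(world(c,u,v),3))
E
```

```text
top cam at [0.32892894 0.03873451 1.37262251] 539.8176697704032 -0.03897336103776875
pin 0.84 [192. 194.  30.  24.] [0.688 0.294 0.098]
pin 0.78 [375. 134.  17.  42.] [ 0.793 -0.136  0.151]
pin 0.7 [302. 332.  36.  27.] [0.347 0.022 0.145]
pin 0.64 [268. 230.  28.  14.] [0.604 0.109 0.111]
pin 0.52 [230. 156.  19.  24.] [0.782 0.213 0.105]
fixture 0.65 [243. 203. 126. 104.] [0.57  0.053 0.057]
fixture 0.36 [158. 299.  46.  65.] [0.386 0.355 0.059]
bore 0.71 [247. 214.  86.  55.] [0.593 0.09  0.107]
pliers 0.58 [282. 164.  65.  37.] [0.773 0.029 0.007]
pliers 0.45 [246. 214.  88.  57.] [0.591 0.091 0.107]
bearing 0.7 [316. 207.  18.  20.] [0.672 0.004 0.032]
bearing 0.68 [241. 199. 128. 108.] [0.575 0.056 0.055]
driver 0.91 [323. 277.  65.  27.] [ 0.484 -0.07   0.023]
side cam at [ 0.07057195 -0.42898493  0.87724666] 500.1321826408603 -0.08067753254022941
pin 0.92 [211. 272.  50.  60.] [0.344 0.032 0.087]
pin 0.87 [437. 181.  33.  62.] [ 0.761 -0.163  0.147]
pin 0.84 [262. 142.  24.  38.] [0.685 0.288 0.065]
pin 0.63 [309. 140.  30.  34.] [0.784 0.21  0.059]
pin 0.55 [298. 192.  15.  25.] [0.602 0.098 0.108]
fixture 0.81 [242. 174. 140. 129.] [0.57  0.05  0.059]
bore 0.7 [277. 177.  58.  91.] [0.596 0.094 0.056]
pliers 0.86 [333. 198.  80.  30.] [0.752 0.026 0.014]
pliers 0.16 [408. 388.  68.  92.] [ 0.432 -0.389  0.005]
bearing 0.64 [345. 221.  24.  22.] [0.668 0.004 0.034]
driver 0.86 [282. 289.  84.  40.] [ 0.473 -0.072  0.023]
```

View pics/top0.png

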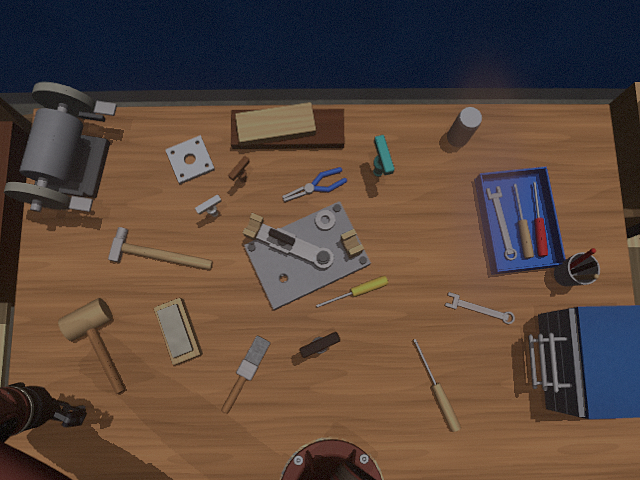

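```bash
python3 - <<'E'
from h import *
a=cv2.imread("pics/top0.png")[190:320,225:395]; b=cv2.imread("pics/side0.png")[125:320,200:480]
a=cv2.resize(a,(785,600)) ; cv2.imwrite("pics/topc.png",a)
cv2.imwrite("pics/sidec.png",cv2.resize(b,(800,557)))
E
```

```text
(no output)
```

View pics/topc.png

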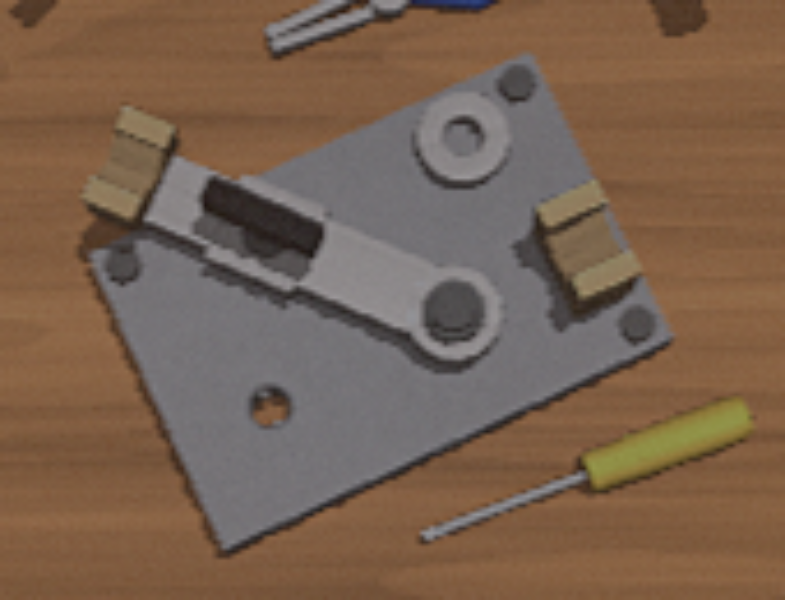

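View pics/sidec.png

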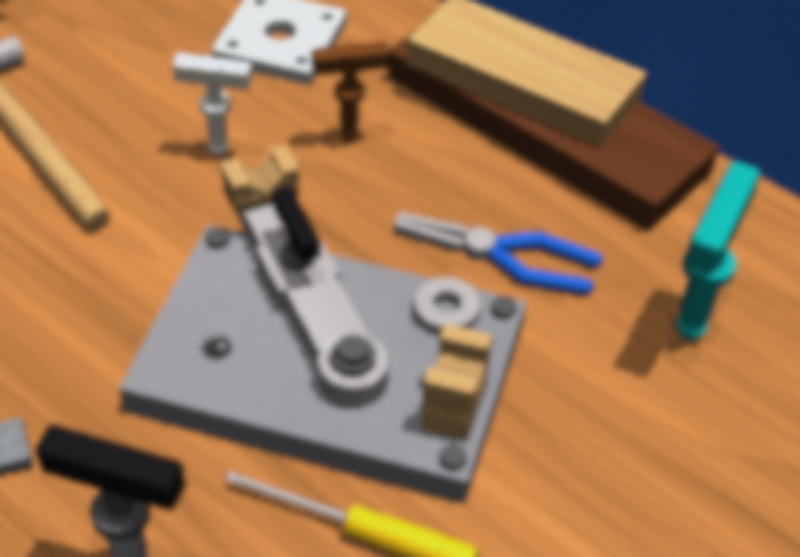

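The pin could be taken for any of five T-handles in the top view: white (208,206), brown (239,167), turquoise (383,155), large black (320,345) and small black (282,237). The small black one sits in the arm on the plate, so I choose that. In the crop, the empty work hole is at about (283,278), the pivot at (323,256) and the bearing ring at (325,219).

```bash
cat > m.py <<'E'
from h import *
from scipy.optimize import least_squares
def cloud(c):
    v,u=np.mgrid[0:480,0:640]; P=world(c,u.ravel(),v.ravel()); P[c["range_z"].ravel()<=0]=9
    return P,c["pixels"].reshape(-1,3).max(1)
def bar(c,z0=.1,z1=.115,ctr=(.6,.1)):
    P,g=cloud(c); m=(P[:,2]>z0)&(P[:,2]<z1)&(g<70)&(np.hypot(P[:,0]-ctr[0],P[:,1]-ctr[1])<.07)
    Q=P[m]; r=cv2.minAreaRect((Q[:,:2]*1000).astype(np.float32))
    return len(Q),np.round(r[0],1),np.round(r[1],1),round(r[2],1),Q[:,2].mean()
E
python3 - <<'E'
from m import *
for n in("top","side"):
    c=env.camera(n); P,g=cloud(c)
    m=(abs(P[:,2]-.03)<.006)&(np.hypot(P[:,0]-.575,P[:,1]-.055)<.2)
    M=cv2.morphologyEx(m.reshape(480,640).astype(np.uint8),cv2.MORPH_OPEN,np.ones((5,5)))
    k,L,S,_=cv2.connectedComponentsWithStats(M); i=1+S[1:,4].argmax(); vv,uu=np.where(L==i)
    Q=onplane(c,uu,vv,np.full(len(uu),.03)); r=cv2.minAreaRect((Q[:,:2]*1000).astype(np.float32))
    print(n,"plate",r,"z",np.median(P[(L==i).ravel(),2])); print("bar",bar(c))
    # candidates for fine points: dark work hole & bolt top
    m=(abs(P[:,2]-.072)<.005)&(np.hypot(P[:,0]-.57,P[:,1]-.045)<.06)
    print("bolt",np.median(P[m],0),m.sum())
    m=(abs(P[:,2]-.03)<.005)&(L==i).ravel()
    # missing-plate blob (hole)
    hole=(np.hypot(P[:,0]-.53,P[:,1]-.11)<.03)&(P[:,2]<.022); 
    if hole.any():
        v,u=np.divmod(np.where(hole)[0],640); print("hole",onplane(c,u.mean(),v.mean(),np.array(.03)),hole.sum())
print(env.get_obs()["eef_rot"])
E
```

```text
top plate ((511.71539306640625, 64.84428405761719), (262.5303649902344, 155.5424041748047), 80.8934097290039) z 0.030922826057938304
bar (189, array([607.7, 112.2]), array([63.8, 17.3]), 64.1, np.float64(0.10732879045216791))
bolt [0.5637055  0.01168775 0.07082062] 98
hole [0.51777586 0.11254231 0.03      ] 50
side plate ((572.6759643554688, 59.85271453857422), (186.4871826171875, 250.16098022460938), 24.452054977416992) z 0.03149158651634661
bar (158, array([605.7, 111.1]), array([64.3, 14.8]), 62.5, np.float64(0.10740412504286864))
bolt [0.56203004 0.00932725 0.07308156] 118
hole [0.5165597  0.10892842 0.03      ] 35
[3.14144050e+00 2.56537469e-05 2.72881863e+00]
```

```bash
cat > go.py <<'E'
import sys
from h import *
from scipy.spatial.transform import Rotation as R
o=env.get_obs(); p=np.array(o["tool_pos"]); r=R.from_euler("xyz",o["eef_rot"])
def inc(t,yawdeg):
    g=R.from_euler("xyz",[np.pi,0,np.radians(yawdeg)])
    return np.round(r.inv().apply(np.array(t)-p)/.25,4), np.round((r.inv()*g).as_rotvec()/np.pi,4)
if __name__=="__main__":
    print(o["time"],p,np.round(np.degrees(o["eef_rot"]),2),o["gripper_width"],np.round(o["ft_force"],2))
    for a in sys.argv[1:]:
        x=[float(s) for s in a.split(",")]; print(a,*inc(x[:3],x[3]))
E
python3 go.py .42,.33,.23,110 .6067,.1115,.2,63.5
```

```text
0.8 [0.24071822 0.54964506 0.24236708] [179.99   0.   156.35] 1.0003809151594967 [-1.   -0.6   0.79]
.42,.33,.23,110 [-1.0093 -0.5171  0.0494] [ 0.     -0.      0.2575]
.6067,.1115,.2,63.5 [-2.044  -1.0182  0.1694] [ 0.     -0.      0.5158]
```

{"api": "jog_arm", "payload": {
  "increments": [
    [[-1,-0.51,0.05],[0,0,0.2575]],
    [[-1,-0.51,0.05],[0,0,0.2575]],
    [[-1,-0.51,0.05],[0,0,0.2575]],
    [[-1,-0.51,0.05],[0,0,0.2575]],
    [[-1,-0.51,0.05],[0,0,0.2575]],
    [[-1,-0.51,0.05],[0,0,0.2575]],
    [[-1,-0.51,0.05],[0,0,0.2575]]
  ]
}}

```text
time: 1.5
tool_pos: [0.4208, 0.3296, 0.2295]
eef_rot: [3.141, 0.001, 1.913]
ft_force: [-0.2, 0.6, -0.3]
gripper_width: 1.0
grasp_force: 0.0
```

```bash
python3 go.py .6067,.1115,.18,63.5
```

```text
1.5 [0.42079206 0.3296455  0.22954696] [1.7999e+02 4.0000e-02 1.0963e+02] 1.000333681138295 [-0.2   0.64 -0.33]
.6067,.1115,.18,63.5 [-1.0715  0.4073  0.199 ] [1.000e-04 2.000e-04 2.563e-01]
```

{"api": "jog_arm", "payload": {
  "increments": [
    [[-1,0.38,0.19],[0,0,0.2563]],
    [[-1,0.38,0.19],[0,0,0.2563]],
    [[-1,0.38,0.19],[0,0,0.2563]],
    [[-1,0.38,0.19],[0,0,0.2563]],
    [[-1,0.38,0.19],[0,0,0.2563]],
    [[-1,0.38,0.19],[0,0,0.2563]],
    [[-1,0.38,0.19],[0,0,0.2563]],
    [[-1,0.38,0.19],[0,0,0.2563]]
  ]
}}

```text
time: 2.3
tool_pos: [0.593, 0.1306, 0.1822]
eef_rot: [-3.141, -0.0, 1.116]
ft_force: [-0.0, 0.6, 0.2]
gripper_width: 1.003
grasp_force: 0.0
```

```bash
python3 go.py .6067,.1115,.14,63.5 .6067,.1115,.089,63.5
```

```text
2.3 [0.59300121 0.13059932 0.18216245] [-179.95   -0.     63.94] 1.0027699560887007 [-0.04  0.55  0.18]
.6067,.1115,.14,63.5 [-0.0446  0.0829  0.1686] [-0.0003 -0.      0.0024]
.6067,.1115,.089,63.5 [-0.0446  0.0831  0.3726] [-0.0003 -0.      0.0024]
```

{"api": "jog_arm", "payload": {
  "increments": [
    [[-0.0446,0.083,0.16],[0,0,0.0024]],
    [[-0.0446,0.083,0.16],[0,0,0.0024]],
    [[-0.0446,0.083,0.25],[0,0,0.0024]],
    [[-0.0446,0.083,0.32],[0,0,0.0024]],
    [[-0.0446,0.083,0.37],[0,0,0.0024]],
    [[-0.0446,0.083,0.37],[0,0,0.0024]],
    [[-0.0446,0.083,0.37],[0,0,0.0024]]
  ],
  "grip": 0.0
}}

```text
time: 3.0
tool_pos: [0.6071, 0.1117, 0.0908]
eef_rot: [3.141, -0.0, 1.108]
ft_force: [0.2, -0.5, 1.0]
gripper_width: 0.502
grasp_force: 0.0
```

```bash
python3 go.py .6067,.1115,.089,63.5; python3 - <<'E'
from m import *
c=env.camera("side"); cv2.imwrite("pics/s1.png",cv2.resize(c["pixels"][100:300,180:450],(800,593)))
E
```

```text
3.0 [0.60705364 0.11169348 0.09077923] [ 1.7997e+02 -2.0000e-02  6.3500e+01] 0.5017804427066123 [ 0.19 -0.45  0.97]
.6067,.1115,.089,63.5 [-0.0013 -0.0009  0.0071] [ 0.0002 -0.0001  0.    ]
```

View pics/s1.png

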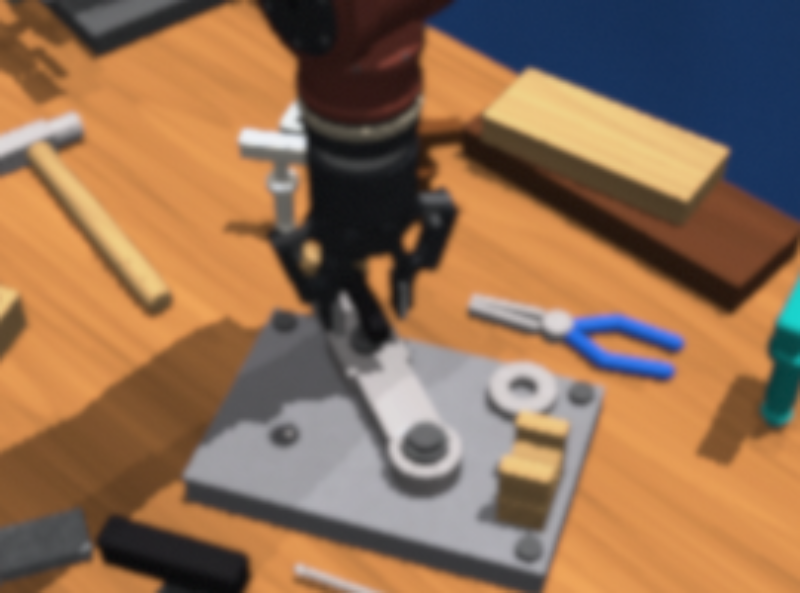

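The fingers straddle the bar at about (360,305) in the crop, clear of everything else. Closing now.

{"api": "jog_arm", "payload": {
  "increments": [
    [[0,0,0.005],[0,0,0]],
    [[0,0,0.005],[0,0,0]],
    [[0,0,0.005],[0,0,0]],
    [[0,0,0.005],[0,0,0]],
    [[0,0,0.005],[0,0,0]],
    [[0,0,0.005],[0,0,0]],
    [[0,0,0.005],[0,0,0]],
    [[0,0,0.005],[0,0,0]]
  ],
  "grip": 1.0,
  "newtons": 70
}}

```text
time: 3.85
tool_pos: [0.6076, 0.111, 0.0895]
eef_rot: [3.14, -0.001, 1.107]
ft_force: [-0.5, 0.9, 5.8]
gripper_width: 0.188
grasp_force: 68.7
```

{"api": "jog_arm", "payload": {
  "increments": [
    [[0,0,-0.02],[0,0,0]],
    [[0,0,-0.05],[0,0,0]],
    [[0,0,-0.08],[0,0,0]],
    [[0,0,-0.11],[0,0,0]],
    [[0,0,-0.14],[0,0,0]],
    [[0,0,-0.14],[0,0,0]],
    [[0,0,-0.14],[0,0,0]],
    [[0,0,-0.14],[0,0,0]]
  ]
}}

```text
time: 4.65
tool_pos: [0.6068, 0.111, 0.1232]
eef_rot: [-3.141, 0.0, 1.107]
ft_force: [0.1, -0.2, -2.6]
gripper_width: 0.184
grasp_force: 69.8
```

```bash
python3 - <<'E'
from m import *
c=env.camera("side"); cv2.imwrite("pics/s2.png",cv2.resize(c["pixels"][130:270,220:400],(771,600)))
E
python3 - <<'E'
from go import *
# arc about pivot: start angle from current TCP
P=np.array([.563,.0105]); d=p[:2]-P; rad=np.hypot(*d); a0=np.degrees(np.arctan2(d[1],d[0])); y0=np.degrees(o["eef_rot"][2])
print(p,rad,a0)
for k in range(0,11):
    f=48.7*k/10; a=np.radians(a0+f); t=[*(P+rad*np.array([np.cos(a),np.sin(a)])),p[2]]
    print(k,*inc(t,y0+f))
E
```

```text
[0.60679371 0.11097542 0.1230869 ] 0.10960474151991635 66.44930517545035
0 [0. 0. 0.] [-0.0002  0.     -0.    ]
1 [-0.0035 -0.0371  0.    ] [-0.0002  0.     -0.0271]
2 [-0.0102 -0.0737  0.    ] [-0.0002  0.     -0.0541]
3 [-2.000e-02 -1.097e-01  1.000e-04] [-0.0002  0.     -0.0812]
4 [-3.280e-02 -1.447e-01  1.000e-04] [-0.0002  0.     -0.1082]
5 [-4.850e-02 -1.785e-01  1.000e-04] [-0.0002  0.     -0.1353]
6 [-6.700e-02 -2.108e-01  1.000e-04] [-0.0002 -0.     -0.1623]
7 [-8.820e-02 -2.414e-01  2.000e-04] [-0.0002 -0.     -0.1894]
8 [-1.119e-01 -2.702e-01  2.000e-04] [-2.000e-04 -0.000e+00 -2.164e-01]
9 [-1.380e-01 -2.968e-01  2.000e-04] [-2.000e-04 -0.000e+00 -2.435e-01]
10 [-1.662e-01 -3.211e-01  2.000e-04] [-2.000e-04 -0.000e+00 -2.706e-01]
```

View pics/s2.png

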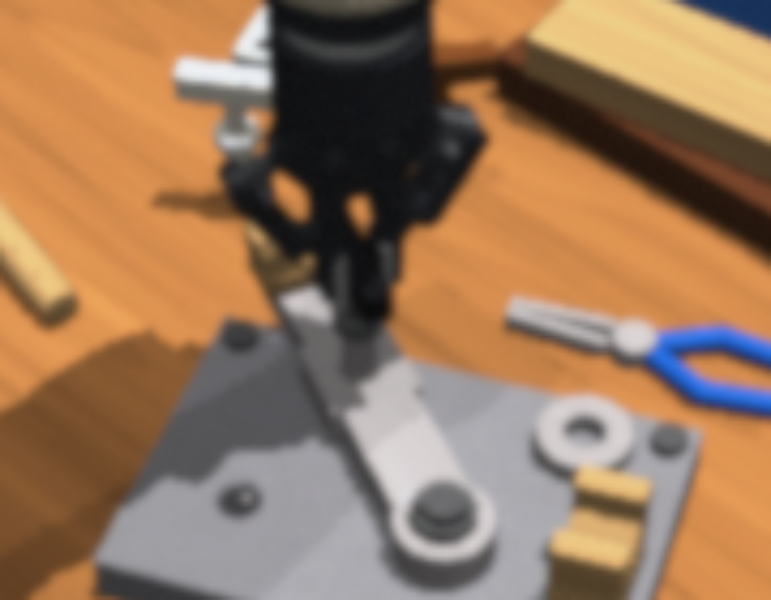

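The bar at about (368,290) and shoulder at about (355,325) came up with the tool, and the shank is still in the arm. Next is the swing.

{"api": "jog_arm", "payload": {
  "increments": [
    [[-0.0035,-0.0371,0],[0,0,-0.0271]],
    [[-0.0102,-0.0737,0],[0,0,-0.0541]],
    [[-0.02,-0.1097,0],[0,0,-0.0812]],
    [[-0.0328,-0.1447,0],[0,0,-0.1082]],
    [[-0.0485,-0.1785,0],[0,0,-0.1353]],
    [[-0.067,-0.2108,0],[0,0,-0.1623]],
    [[-0.0882,-0.2414,0],[0,0,-0.1894]],
    [[-0.1119,-0.2702,0],[0,0,-0.2164]],
    [[-0.138,-0.2968,0],[0,0,-0.2435]],
    [[-0.1662,-0.3211,0],[0,0,-0.2706]],
    [[-0.1662,-0.3211,0],[0,0,-0.2706]],
    [[-0.1662,-0.3211,0],[0,0,-0.2706]],
    [[-0.1662,-0.3211,0],[0,0,-0.2706]],
    [[-0.1662,-0.3211,0],[0,0,-0.2706]]
  ]
}}

```text
time: 6.1
tool_pos: [0.5169, 0.1098, 0.1234]
eef_rot: [-3.142, -0.0, 1.956]
ft_force: [-0.4, 0.2, -2.6]
gripper_width: 0.184
grasp_force: 69.8
```

```bash
python3 - <<'E'
from go import *
c=env.camera("side"); cv2.imwrite("pics/s3.png",cv2.resize(c["pixels"][130:270,210:390],(771,600)))
print(p,np.degrees(o["eef_rot"]),o["ft_force"]); d=p[:2]-[.563,.0105]; print(np.hypot(*d),np.degrees(np.arctan2(d[1],d[0])),inc([.517,.111,p[2]],112.2))
E
```

```text
[0.51686389 0.10983205 0.12340706] [-1.79995905e+02 -1.23409034e-02  1.12082237e+02] [-0.43156278  0.22960204 -2.56331133]
0.1095235019647879 114.91314789775566 (array([0.0041, 0.0023, 0.    ]), array([-0.    , -0.0001, -0.0007]))
```

View pics/s3.png

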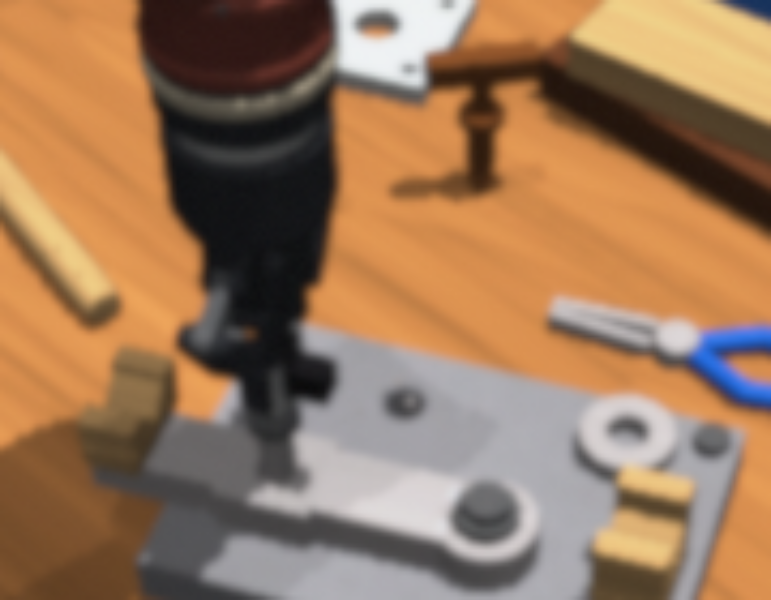

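The arm swung with the pin, and the parked hole now shows at (405,402). Lowering gently to test entry.

{"api": "jog_arm", "payload": {
  "increments": [
    [[0,0,0.02],[0,0,0]],
    [[0,0,0.04],[0,0,0]],
    [[0,0,0.055],[0,0,0]],
    [[0,0,0.07],[0,0,0]],
    [[0,0,0.07],[0,0,0]],
    [[0,0,0.07],[0,0,0]]
  ]
}}

```text
time: 6.75
tool_pos: [0.5165, 0.1097, 0.1059]
eef_rot: [-3.141, -0.0, 1.957]
ft_force: [-0.6, 0.3, -1.2]
gripper_width: 0.186
grasp_force: 69.7
```

{"api": "jog_arm", "payload": {
  "increments": [
    [[0,0,0.02],[0,0,0]],
    [[0,0,0.04],[0,0,0]],
    [[0,0,0.055],[0,0,0]],
    [[0,0,0.066],[0,0,0]],
    [[0,0,0.07],[0,0,0]],
    [[0,0,0.07],[0,0,0]],
    [[0,0,0.07],[0,0,0]]
  ]
}}

```text
time: 7.45
tool_pos: [0.5171, 0.1099, 0.0894]
eef_rot: [3.14, 0.0, 1.957]
ft_force: [-1.1, 3.1, 6.6]
gripper_width: 0.181
grasp_force: 71.0
```

{"api": "jog_arm", "payload": {
  "increments": [
    [[0,0,0.004],[0,0,0]],
    [[0,0,0.008],[0,0,0]],
    [[0,0,0.008],[0,0,0]],
    [[0,0,0.008],[0,0,0]]
  ]
}}

```text
time: 7.85
tool_pos: [0.5181, 0.1102, 0.0893]
eef_rot: [3.138, 0.001, 1.958]
ft_force: [-3.3, 5.4, 18.6]
gripper_width: 0.186
grasp_force: 72.8
```

It stops firmly at the height where I first gripped it, so it is seated. Easing off and releasing.

{"api": "jog_arm", "payload": {
  "increments": [
    [[0,0,-0.01],[0,0,0]],
    [[0,0,-0.01],[0,0,0]],
    [[0,0,-0.01],[0,0,0]]
  ]
}}

```text
time: 8.15
tool_pos: [0.5169, 0.1098, 0.0894]
eef_rot: [3.141, -0.0, 1.957]
ft_force: [0.3, 3.3, 6.0]
gripper_width: 0.184
grasp_force: 70.8
```

{"api": "jog_arm", "payload": {
  "increments": [
    [[0,0,0],[0,0,0]],
    [[0,0,0],[0,0,0]],
    [[0,0,0],[0,0,0]],
    [[0,0,0],[0,0,0]],
    [[0,0,0],[0,0,0]],
    [[0,0,0],[0,0,0]],
    [[0,0,-0.1],[0,0,0]],
    [[0,0,-0.25],[0,0,0]],
    [[0,0,-0.4],[0,0,0]],
    [[0,0,-0.5],[0,0,0]],
    [[0,0,-0.5],[0,0,0]]
  ],
  "grip": 0.0
}}

```text
time: 9.25
tool_pos: [0.5185, 0.1096, 0.2183]
eef_rot: [3.136, 0.003, 1.957]
ft_force: [0.1, 0.8, 0.7]
gripper_width: 0.503
grasp_force: 0.0
```

{"api": "jog_arm", "payload": {
  "increments": [
    [[-0.2,0.5,0],[0,0,0]],
    [[-0.4,1,0],[0,0,0]],
    [[-0.4,1,0],[0,0,0]],
    [[-0.4,1,0],[0,0,0]],
    [[-0.4,1,0],[0,0,0]],
    [[-0.4,1,0],[0,0,0]],
    [[-0.4,1,0],[0,0,0]]
  ]
}}

```text
time: 9.95
tool_pos: [0.7873, 0.1109, 0.2106]
eef_rot: [-3.139, -0.001, 1.957]
ft_force: [-0.1, -0.0, 0.0]
gripper_width: 0.498
grasp_force: 0.0
```

```bash
python3 - <<'E'
from m import *
print(env.get_obs()["tool_pos"])
for n in("top","side"):
    c=env.camera(n); print(n,bar(c,.097,.118,(.517,.111)))
    if n=="side": cv2.imwrite("pics/s4.png",cv2.resize(c["pixels"][130:290,200:400],(750,600)))
E
```

```text
[0.78726227 0.11087361 0.21064585]
top (0, array([0., 0.]), array([0., 0.]), 0.0, np.float64(nan))
side (241, array([515.9, 107.9]), array([18.4, 63.1]), 20.8, np.float64(0.10611511297695267))m.py:9: RuntimeWarning: Mean of empty slice.
  return len(Q),np.round(r[0],1),np.round(r[1],1),round(r[2],1),Q[:,2].mean()
  ret = ret.dtype.type(ret / rcount)
```

View pics/s4.png

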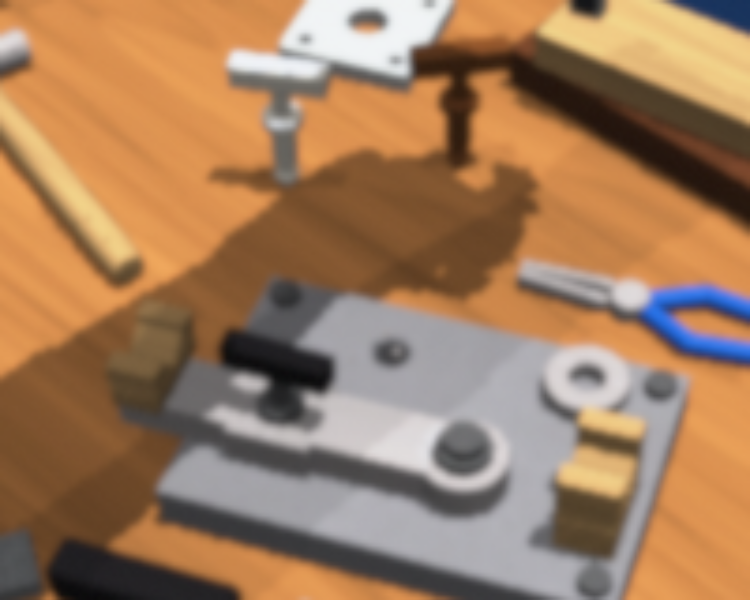

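The pin stands in the arm over the work hole, with its bar at (278,358) and shoulder flush on the arm at (280,405). Bar height is the same as at the start, the bystanders are unmoved, and the gripper is clear.

```bash
python3 -c "
from bench import env
print(env.hand_in())"
```

```text
the job is handed in; nothing more can be done
None
```

The pin is fully home through the arm and the work hole, released with the gripper clear, and the job is handed in at about 10 s; no verdict came back, but the final camera check showed the pin seated and no bystander in the side view moved.

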